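# Unlock the spawn chest in the mushroom house

### The arm

A 6-joint arm with a two-finger parallel gripper is mounted at the origin on the work surface. World frame = base frame: x ahead of the robot, y to its left, z up, the work surface at z = 0. Lengths are in m, angles in rad, forces in N, time in s.
With the tool pointing down it reaches from about 0.375 to 0.925 m from the base axis. Payload 5.7 kg.
Tool frame: the origin (TCP) lies midway between the tips of the shut fingers; the grasp point (between the pads) lies 19 mm behind it; z points along the fingers, y is the direction in which the jaws open and shut (so a half turn about z gives the same grasp; the last joint's range is limited). The gripper opens to 88 mm and grips with 3 to 60 N. Pads are 20 mm wide; open, the fingers measure 115 mm over their backs; the gripper's body (75 mm by 178 mm) begins 61 mm behind the grasp point.
Start: joints at [-1.215, 0.359, 1.51, -0, 1.272, -0.115], TCP at [0.272, -0.535, 0.223] pointing down, gripper open.
Joint ranges: [-2.97, 2.97], [-1.01, 2.36], [0.21, 2.38], [-0.96, 4.11], [0.2, 2.71], [-2.98, 2.98]. Speed limits (rad/s): [2.39, 2.39, 3.14, 3.14, 3.14, 3.14].

### API

Orientations are given as a unit quaternion [x, y, z, w].
In Python, from rig import ctrl, vision gives the robot as it stands.
- The arm moves only by the shell command python3 -m pendant 'ROWS' [FORCE]. ROWS is JSON, a list of rows, each an object of numbers: "dx", "dy", "dz": the shift along the tool's x, y, z in mm; "ax", "ay", "az": the turn, a rotation vector about the tool's x, y, z in rad; "gripper": the finger opening in mm, from 0 to 87.8. In form: [{"dx": .., "dy": .., "dz": .., "ax": .., "ay": .., "az": .., "gripper": ..}, ...]. A call has 1 to 20 rows; each row shifts and turns the commanded pose from where the row before left it, along the tool's axes as they then stand; what a row does not reach is not made up. A row lasts 1/8 s, in which the tool goes at most 62.5 mm and 10.7 degrees, less where a joint would pass 70% of its speed; a pose out of reach is approached as far as the arm can. A call is refused whole if a number of a shift passes 62.5 or a number of a turn 0.188, either way. A call with a gripper value outside its range is refused whole. The fingers move at their own pace and stop on an object; FORCE is the grip in N (left out, the last holds). Time passes only in rows, so rows that do not move let the fingers close. It gives the time, the measured TCP pose, the force and the opening at its end, in the units of the state.
- ctrl.sense(): the state, without advancing time (a new reading comes with each control period).
- vision.snapshot(name): name is "side" or "top" or "wrist"; returns the picture (420x560x3 uint8, blue, green, red); there is no depth.
- vision.calibration(name): a dict with "K" (3x3 intrinsics, pixels), "k1" (the pictures are not rectified: a ray, as slopes to the right and down, at radius r is drawn at 1 + k1 r^2 times it, then the intrinsics apply), "camera_from_world" (4x4, takes a point from world to camera coordinates); the wrist camera has in their place "tool_from_camera" (4x4, takes a point from camera to tool coordinates, whose origin is the TCP and whose axes are the flange's). Camera axes: x right, y down, z forward; pixel columns grow to the right and rows downward; lengths in m; the calibration is good to about 2 mm. A picture is of the moment at which its call begins: read the wrist's pose just before it. calibration takes no time and is no camera call.
- ctrl.finish_job(): hands the job in, once; it reports no verdict.
The state is a dict: "clock": time; "joint_positions": joint angles; "joint_velocities": joint speeds; "joint_efforts": joint torques, N m; "tcp_pos": TCP position; "eef_rot": TCP orientation; "force": force on the tool from outside, world axes, zero at the start; "ft_torque": the same for the moment, N m; "finger_gap": finger opening in m.
Only numpy, scipy, OpenCV 4.12 (cv2) and the standard library are available. Lean on these libraries where they do the work, as an engineer would, in place of code of your own. Each camera call takes 0.05 s, during which the arm holds its last target.

### The job

Take the key with the flat rectangular grip out of the wooden key rack and push it fully home, collar down, into the slot of the lock on top of the grey chest. Once it is fully in, turn it clockwise (seen from above) until it stops, so that the bolt is drawn out of its keeper, then let go and leave the key standing in the lock. Leave the other key, with the round knob, in the rack.

Things in the scene. Friction and masses are not known exactly. Their poses are not given: they have to be found in the camera images.
- key: Upright steel key, its collar (46 mm disc, 6 thick) resting on the rack's top, 55 mm up. Origin: centre of collar's underside; z up, y along blade and grip width. Blade 8 (x) by 28 mm (y), 36 mm down from the origin, last 10 mm only 6 by 18. Stem 12 mm thick. Grip: flat block 14 mm (x) by 42 (y), 31 to 61 mm above the origin. Same either way round. Lift over 36 mm straight up to free it.
- knob_key: The other steel key: same collar, origin and height, but its grip is a round knob 36 mm across and its round shank, 24 mm thick, does not fit the lock. It stands in the rack 90 mm from the first, along the first key's y. The rack is a fixed wooden block 76 by 190 by 55 mm.
- keyway (a point): Centre of the slot's mouth in the lock's square steel plate (64 mm), 128 mm above the table, on a grey chest 80 mm high. Turns with the plate; z up, y along the slot. Slot 16 (x) by 40 mm (y), 42 deep, chamfered 3 mm. Key home: collar on the plate, origins level. The plate turns clockwise from above to a stop at 69 degrees, light friction; with the blade's play the grip turns 75 to 90.
- bolt (a joint): Travel of the lock's brass bolt (m), seen in the 14 mm gap between the dark lock case (90 by 96 mm, top 120 mm above the table) and its keeper, on the +y side of the slot as locked. 0: locked, 10 mm of it in the keeper; 0.024: fully drawn. The plate drives it 0.020 m per radian of turn; it stays where it is left.
Things that resemble listed ones, but are neither listed nor needed, are in the scene too. What is shaped like the key but purple is not meant.

How it is judged:
On the way, in this order (a step that is already met when the one before it is completed fails the run):
1. the key is fully home in the slot, collar down on the plate, the bolt not yet drawn (z of key in the frame of keyway below 0.006 m and horizontal distance between key and keyway below 0.012 m and angle between key's own z axis and vertical below 0.15 rad and value of joint bolt below 0.006 m), for 0.1 s.
2. the key, still home, has turned the plate and drawn the bolt clear of the keeper (z of key in the frame of keyway below 0.01 m and horizontal distance between key and keyway below 0.012 m and value of joint bolt above 0.016 m), for 0.1 s.
At the end, for the whole second after the job is handed in: The key stands in the lock, released and at rest, its collar within 8 mm of the plate and within 12 mm of the slot's centre, tilted less than 8 degrees, and the bolt is drawn back by more than 16 mm (plate turned more than 46 degrees) (z of key in the frame of keyway between -0.008 and 0.008 m and horizontal distance between key and keyway below 0.012 m and angle between key's own z axis and vertical below 0.15 rad and value of joint bolt above 0.016 m and linear speed of key below 0.02 m/s); the robot touches nothing.
It fails at once if the knob key is disturbed (moved by more than 25 mm) (distance of knob_key from where it was at the start of the episode above 0.025 m).
It also fails if it takes over 45 s, if anything falls off the work surface, if the arm or the gripper's body presses on something with over 40 N, if the wrist force passes 120 N, or if a joint passes its speed limit or range.

## Working session

There is one attempt and no reset: what is moved stays moved. The work goes in short steps, Python scripts to look and compute and a shell command to move; the robot and the scene stay as the last step left them, time stands still between calls to the robot, and variables do not carry over. Pictures are saved under pics/ and viewed, and the job is handed in when it is done.

```bash
ls; mkdir -p pics; python3 - <<'E'
from rig import ctrl, vision
import cv2
print(ctrl.sense())
for n in("side","top","wrist"):
    cv2.imwrite(f"pics/{n}0.png",vision.snapshot(n)); print(n,vision.calibration(n))
E
```

```text
pics
{'clock': 0.0, 'joint_positions': array([-1.21509298e+00,  3.59482066e-01,  1.51142373e+00, -2.25561246e-05,
        1.27250322e+00, -1.15105915e-01]), 'joint_velocities': array([-0.00103505, -0.0004432 ,  0.00234998, -0.00070637, -0.00103418,
        0.00031794]), 'joint_efforts': array([ 2.01438546e-03, -5.15365577e+01, -2.70724869e+01,  6.76008943e-02,
        3.52049991e-02, -1.22599549e-04]), 'tcp_pos': array([ 0.27190513, -0.53407809,  0.22182657]), 'eef_rot': array([ 9.72418869e-01,  2.33239614e-01, -1.19689041e-04, -9.00326066e-04]), 'force': array([-0.65709694, -0.16229214, -0.24164207]), 'ft_torque': array([-0.00159301, -0.05413327, -0.06541613]), 'finger_gap': 0.08767092507244409}
side {'K': array([[471.74883367,   0.        , 282.45514594],
       [  0.        , 471.74883367, 207.49839862],
       [  0.        ,   0.        ,   1.        ]]), 'k1': 0.028721229911623927, 'camera_from_world': array([[-0.94424776, -0.32915425, -0.00732403,  0.43918599],
       [-0.18927724,  0.56091448, -0.80594607,  0.22047025],
       [ 0.26938872, -0.75962651, -0.59194365,  0.9805365
[... 384 characters left out ...]
427,  0.5148734 ],
       [ 0.20944183,  0.00276682, -0.97781719,  0.93876096],
       [ 0.        ,  0.        ,  0.        ,  1.        ]])}
wrist {'K': array([[368.17713827,   0.        , 280.04599773],
       [  0.        , 368.17713827, 208.27770331],
       [  0.        ,   0.        ,   1.        ]]), 'k1': -0.003808913173464866, 'tool_from_camera': array([[ 1.21236290e-03, -9.69562668e-01, -2.44840282e-01,
         6.70389514e-02],
       [ 9.99998980e-01,  9.90486232e-04,  1.02933711e-03,
         2.15342225e-03],
       [-7.55495906e-04, -2.44841280e-01,  9.69562879e-01,
        -1.62696613e-01],
       [ 0.00000000e+00,  0.00000000e+00,  0.00000000e+00,
         1.00000000e+00]])}
```

View pics/side0.png

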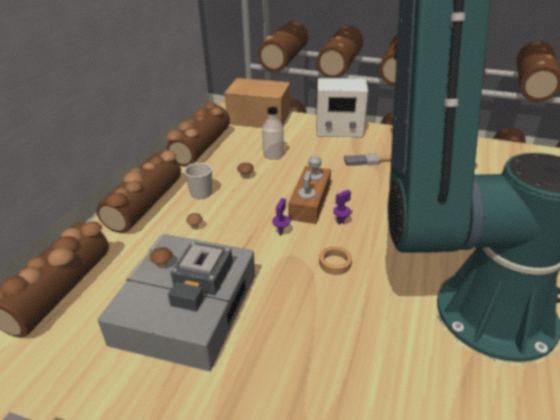

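View pics/top0.png

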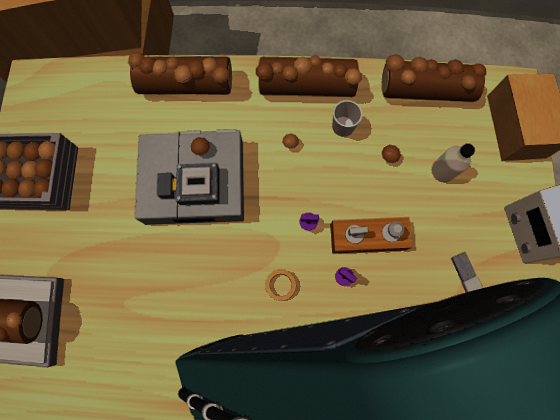

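View pics/wrist0.png

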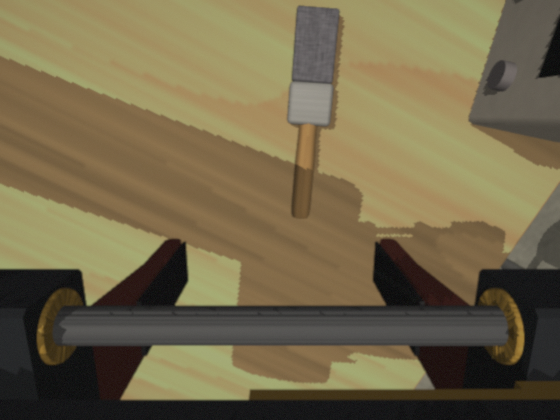

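Candidates for the key, by top-view pixel:
- steel flat-grip key in the rack (357,233)
- steel knob key in the rack (396,230)
- purple keys (309,221) and (346,277)

By the description I choose (357,233). I'll check it in a crop, along with the lock.

```bash
python3 - <<'E'
import cv2,numpy as np
t=cv2.imread("pics/top0.png");s=cv2.imread("pics/side0.png")
a=cv2.resize(t[205:265,320:420],(800,480),interpolation=cv2.INTER_CUBIC)
b=cv2.resize(t[125:225,130:250],(600,500),interpolation=cv2.INTER_CUBIC)
c=cv2.resize(s[145:235,270:370],(660,594),interpolation=cv2.INTER_CUBIC)
d=cv2.resize(s[225:365,100:260],(640,560),interpolation=cv2.INTER_CUBIC)
for n,i in zip("abcd",(a,b,c,d)): cv2.imwrite(f"pics/c_{n}.png",i)
E
```

```text
(no output)
```

View pics/c_a.png

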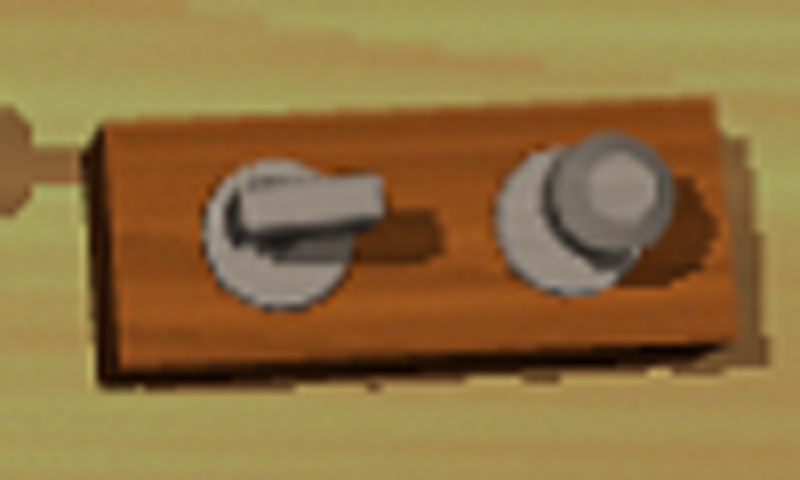

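View pics/c_b.png

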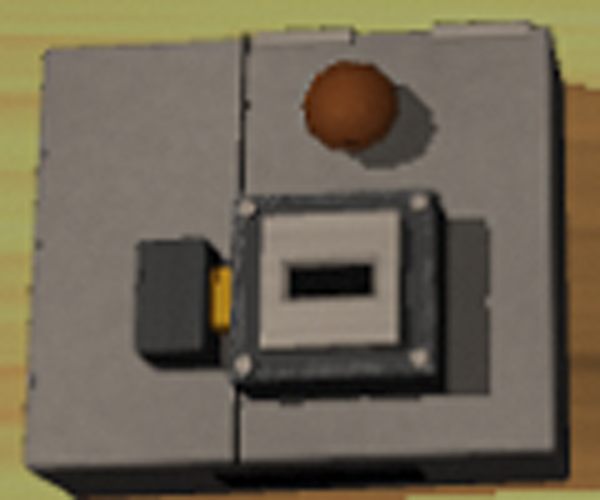

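View pics/c_c.png

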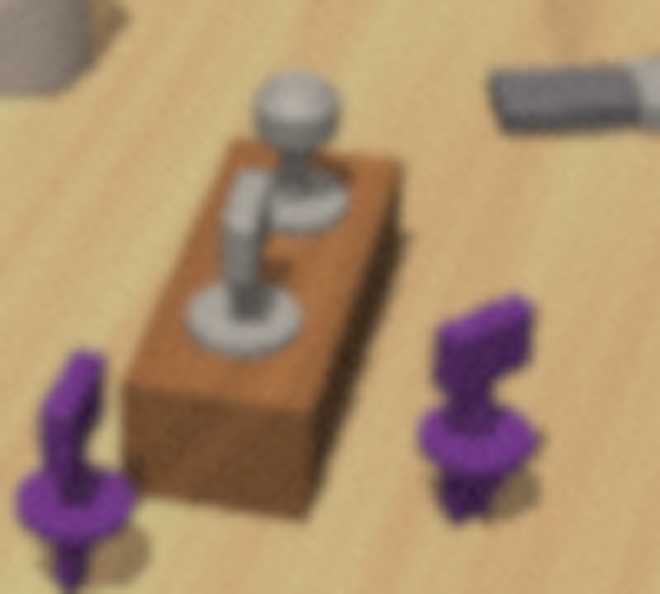

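View pics/c_d.png

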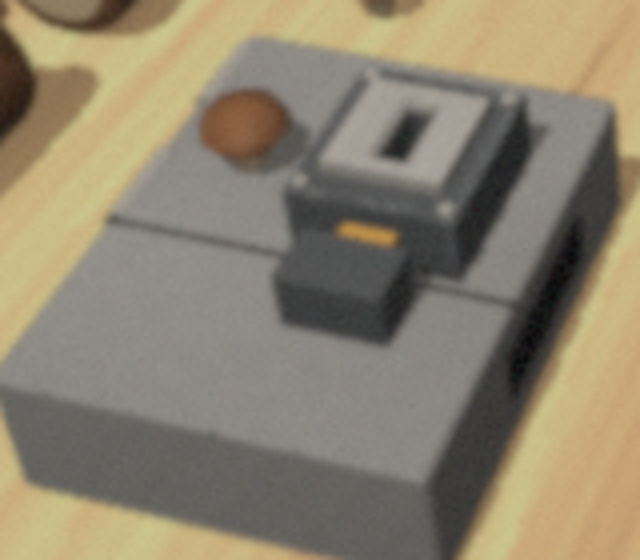

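The crops confirm it. (357,233) is steel with a flat grip, and (396,230) has the round knob. The slot is at about (196,181) in the top view, and the bolt is to its left, toward +y. Now measuring.

```bash
cat > h.py <<'E'
import cv2,numpy as np
from rig import ctrl,vision
from scipy.spatial.transform import Rotation as R
def cam(name,st=None):
    c=vision.calibration(name)
    if name!="wrist": T=np.linalg.inv(c["camera_from_world"])
    else:
        W=np.eye(4);W[:3,:3]=R.from_quat(st["eef_rot"]).as_matrix();W[:3,3]=st["tcp_pos"];T=W@c["tool_from_camera"]
    return c["K"],c["k1"],T
def cast(cm,uv,z):
    K,k1,T=cm; uv=np.atleast_2d(uv).astype(float)
    d=(uv-[K[0,2],K[1,2]])/[K[0,0],K[1,1]]; x=d.copy()
    for _ in range(20): x=d/(1+k1*(x**2).sum(1,keepdims=True))
    r=np.c_[x,np.ones(len(x))]@T[:3,:3].T; o=T[:3,3]
    return (o+r*((z-o[2])/r[:,2])[:,None])[:,:2]
def proj(cm,P):
    K,k1,T=cm; p=(np.linalg.inv(T)@np.r_[P,1])[:3]; x=p[:2]/p[2]; x=x*(1+k1*(x@x)); return x*K[0,0]+[K[0,2],K[1,2]]
E
python3 - <<'E'
from h import *
t=cv2.imread("pics/top0.png"); s=cv2.imread("pics/side0.png")
ct,cs=cam("top"),cam("side")
# picked pixels from crops
ka=lambda p:np.array(p)/8+[320,205]
kb=lambda p:np.array(p)/5+[130,125]
kc=lambda p:np.array(p)/6.6+[270,145]
kd=lambda p:np.array(p)/4+[100,225]
print("key collar top",cast(ct,ka([278,233]),.061),"side",cast(cs,kc([244,316]),.061))
print("knob collar top",cast(ct,ka([570,221]),.061),"side",cast(cs,kc([298,202]),.061))
print("rack top corners",cast(ct,[ka(p) for p in([103,124],[714,98],[738,340],[122,370])],.055))
print("plate corners top",P:=cast(ct,[kb(p) for p in([262,212],[398,209],[402,343],[262,347])],.128),P.mean(0))
print("slot top",P:=cast(ct,[kb(p) for p in([282,262],[374,260],[374,300],[284,302])],.128),P.mean(0))
print("plate side",P:=cast(cs,[kd(p) for p in([370,85],[490,98],[440,188],[318,172])],.128),P.mean(0))
print("grip top c",cast(ct,ka([312,204]),.116), "ends",cast(ct,[ka([240,195]),ka([384,190])],.116))
E
```

```text
key collar top [[ 0.47293401 -0.21498487]] side [[ 0.47149054 -0.21449765]]
knob collar top [[ 0.4782754  -0.30442273]] side [[ 0.4744488  -0.30216184]]
rack top corners [[ 0.50663869 -0.16289682]
 [ 0.51866752 -0.3526605 ]
 [ 0.44354034 -0.35689172]
 [ 0.43130588 -0.16828215]]
plate corners top [[0.61090154 0.1963175 ]
 [0.6133395  0.13233641]
 [0.54876317 0.12653698]
 [0.54567442 0.19131505]] [0.57966966 0.16162649]
slot top [[0.58663753 0.18501286]
 [0.58830816 0.1419944 ]
 [0.56903519 0.14076418]
 [0.56735164 0.18264326]] [0.57783313 0.16260368]
plate side [[0.61055794 0.13795706]
 [0.54823541 0.12744444]
 [0.54323919 0.19417197]
 [0.60400755 0.20309581]] [0.57651002 0.16566732]
grip top c [[ 0.4720836  -0.21493157]] ends [[ 0.4742894  -0.19429901]
 [ 0.47654277 -0.23575156]]
```

```bash
python3 -m pendant '[{"az":-0.166,"gripper":50},{"az":-0.166},{"az":-0.166},{"az":-0.166},{"az":-0.166},{"az":-0.166},{"az":-0.166},{"dx":44,"dy":31},{"dx":44,"dy":31},{"dx":44,"dy":31},{"dx":44,"dy":31},{"dx":44,"dy":31},{"dx":44,"dy":31},{"dx":42,"dy":34},{"dx":0}]'; python3 - <<'E'
from h import *
st=ctrl.sense(); im=vision.snapshot("wrist"); cv2.imwrite("pics/w1.png",im)
np.save("w1.npy",np.r_[st["tcp_pos"],st["eef_rot"]]); print(st["tcp_pos"],st["eef_rot"],st["joint_positions"])
E
```

```text
[ 0.27197671 -0.53423368  0.22198832] [ 9.72425824e-01  2.33211310e-01 -6.75095290e-05 -7.05445838e-04] [-1.21510770e+00  3.59364873e-01  1.51118193e+00  3.69228143e-05
  1.27246275e+00 -1.15079870e-01]schema error: expected keys dx, dy, dz, ax, ay, az, gripper
```

View pics/w1.png

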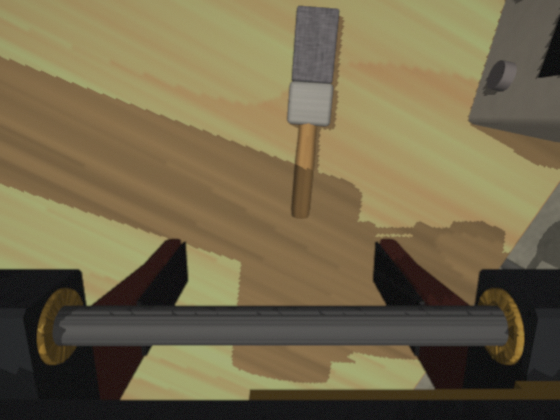

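Every row needs all seven keys, and the call was refused, so nothing moved.

```bash
python3 -m pendant '[{"dx":0,"dy":0,"dz":0,"ax":0,"ay":0,"az":-0.166,"gripper":50},{"dx":0,"dy":0,"dz":0,"ax":0,"ay":0,"az":-0.166,"gripper":50},{"dx":0,"dy":0,"dz":0,"ax":0,"ay":0,"az":-0.166,"gripper":50},{"dx":0,"dy":0,"dz":0,"ax":0,"ay":0,"az":-0.166,"gripper":50},{"dx":0,"dy":0,"dz":0,"ax":0,"ay":0,"az":-0.166,"gripper":50},{"dx":0,"dy":0,"dz":0,"ax":0,"ay":0,"az":-0.166,"gripper":50},{"dx":0,"dy":0,"dz":0,"ax":0,"ay":0,"az":-0.166,"gripper":50},{"dx":44,"dy":31,"dz":0,"ax":0,"ay":0,"az":0,"gripper":50},{"dx":44,"dy":31,"dz":0,"ax":0,"ay":0,"az":0,"gripper":50},{"dx":44,"dy":31,"dz":0,"ax":0,"ay":0,"az":0,"gripper":50},{"dx":44,"dy":31,"dz":0,"ax":0,"ay":0,"az":0,"gripper":50},{"dx":44,"dy":31,"dz":0,"ax":0,"ay":0,"az":0,"gripper":50},{"dx":44,"dy":31,"dz":0,"ax":0,"ay":0,"az":0,"gripper":50},{"dx":42,"dy":34,"dz":0,"ax":0,"ay":0,"az":0,"gripper":50},{"dx":0,"dy":0,"dz":0,"ax":0,"ay":0,"az":0,"gripper":50}]'; python3 - <<'E'
from h import *
st=ctrl.sense(); im=vision.snapshot("wrist"); cv2.imwrite("pics/w2.png",im)
np.save("w2.npy",np.r_[st["tcp_pos"],st["eef_rot"]]); print(st["tcp_pos"],st["eef_rot"],st["joint_positions"])
E
```

```text
clock: 2.08
tcp_pos: [0.4742, -0.2127, 0.2226]
eef_rot: [0.683, 0.73, 0.0, -0.0]
force: [-0.7, -0.3, 0.2]
finger_gap: 0.0502
[ 0.47417754 -0.21271246  0.22261325] [ 6.83094865e-01  7.30329487e-01  4.61332489e-04 -1.79845710e-04] [-5.55371989e-01  2.43527844e-01  1.68143160e+00  1.03961460e-03
  1.21680590e+00 -6.22544726e-01]
```

View pics/w2.png

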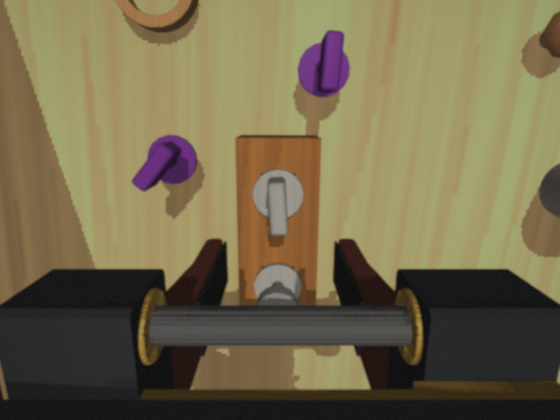

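The wrist view shows the key's collar at about (278,194), with its grip running down to (278,234). It lies parallel to the rack. The knob is at (278,290).

```bash
python3 - <<'E'
from h import *
w=np.load("w2.npy");st=dict(tcp_pos=w[:3],eef_rot=w[3:]);cm=cam("wrist",st)
im=cv2.imread("pics/w2.png");hsv=cv2.cvtColor(im,cv2.COLOR_BGR2HSV)
m=((hsv[...,1]<60)&(hsv[...,2]>90)).astype(np.uint8);m[:,:242]=0;m[:,316:]=0;m[:150]=0;m[250:]=0
n,l,s,c=cv2.connectedComponentsWithStats(m);i=1+np.argmax(s[1:,4]);print(s[i],c[i])
cv2.imwrite("pics/z.png",cv2.resize(im[130:260,220:340],(552,598),interpolation=cv2.INTER_CUBIC))
x=s[i]; print("collar by left/right/top",cast(cm,[[x[0],194],[x[0]+x[2],194],[278,x[1]]],.061), cast(cm,[[278,194]],.061))
print("grip far end",cast(cm,[[278,234.5]],.116),"key centre",cast(cm,[[278,194.5]],.061))
o=(hsv[...,0]<16)&(hsv[...,1]>140)
for r in(145,180,215):
    q=np.where(o[r,225:330])[0]+225; print(r,q[[0,-1]],cast(cm,[[q[0],r],[q[-1]+1,r]],.055))
print(R.from_quat(w[3:]).as_matrix())
E
```

```text
[ 253  169   50   67 2163] [277.7184466  198.41978733]
collar by left/right/top [[ 0.45177141 -0.21826327]
 [ 0.49666159 -0.21521565]
 [ 0.47270966 -0.19419448]] [[ 0.47421489 -0.2167398 ]]
grip far end [[ 0.47579132 -0.23682133]] key centre [[ 0.47424551 -0.2171985 ]]
145 [236 319] [[ 0.43414793 -0.17623572]
 [ 0.50849295 -0.17117767]]
180 [237 318] [[ 0.43627417 -0.20757675]
 [ 0.51055256 -0.20253082]]
215 [238 317] [[ 0.43849993 -0.24042462]
 [ 0.51271363 -0.23539102]]
[[-6.67627451e-02  9.97768811e-01  3.67574459e-04]
 [ 9.97768479e-01  6.67623841e-02  9.19552802e-04]
 [ 8.92960959e-04  4.28146079e-04 -9.99999510e-01]]
```

View pics/z.png

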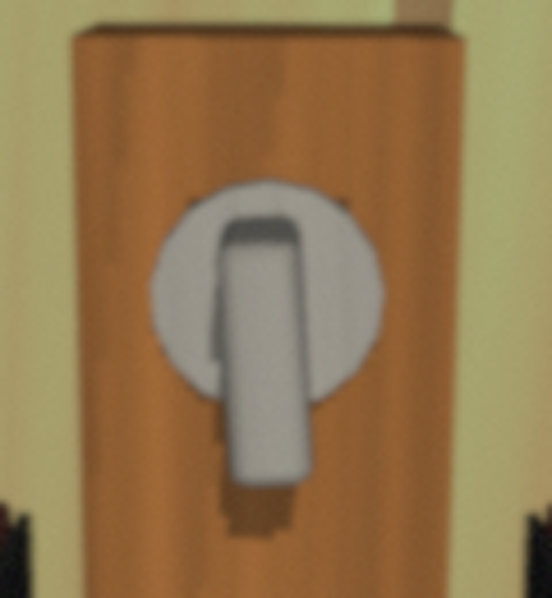

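```bash
python3 -m pendant '[{"dx":-3.5,"dy":-0.8,"dz":0,"ax":0,"ay":0,"az":0,"gripper":50},{"dx":0,"dy":0,"dz":40,"ax":0,"ay":0,"az":0,"gripper":50},{"dx":0,"dy":0,"dz":40,"ax":0,"ay":0,"az":0,"gripper":50},{"dx":0,"dy":0,"dz":35,"ax":0,"ay":0,"az":0,"gripper":50},{"dx":0,"dy":0,"dz":25,"ax":0,"ay":0,"az":0,"gripper":50},{"dx":0,"dy":0,"dz":0,"ax":0,"ay":0,"az":0,"gripper":50},{"dx":0,"dy":0,"dz":0,"ax":0,"ay":0,"az":0,"gripper":8},{"dx":0,"dy":0,"dz":0,"ax":0,"ay":0,"az":0,"gripper":8},{"dx":0,"dy":0,"dz":0,"ax":0,"ay":0,"az":0,"gripper":8},{"dx":0,"dy":0,"dz":0,"ax":0,"ay":0,"az":0,"gripper":8},{"dx":0,"dy":0,"dz":0,"ax":0,"ay":0,"az":0,"gripper":8}]' 40; python3 - <<'E'
from h import *
st=ctrl.sense(); cv2.imwrite("pics/s3.png",vision.snapshot("side")[120:280,220:420].repeat(3,0).repeat(3,1))
print(st["force"],st["ft_torque"],st["tcp_pos"])
E
```

```text
clock: 3.5
tcp_pos: [0.4726, -0.2193, 0.0832]
eef_rot: [0.685, 0.729, 0.0, 0.0]
force: [-1.0, 0.5, 4.4]
finger_gap: 0.0134
[-1.04610472  0.52677588  4.42842703] [-0.02345756  0.03509145 -0.03782682] [ 0.4725934  -0.21930341  0.08321128]
```

View pics/s3.png

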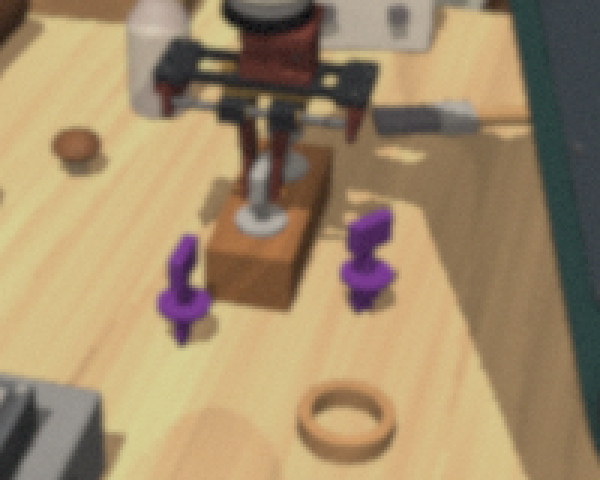

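```bash
python3 -m pendant '[{"dx":0,"dy":0,"dz":-10,"ax":0,"ay":0,"az":0,"gripper":8},{"dx":0,"dy":0,"dz":-20,"ax":0,"ay":0,"az":0,"gripper":8},{"dx":0,"dy":0,"dz":-30,"ax":0,"ay":0,"az":0,"gripper":8},{"dx":0,"dy":0,"dz":-35,"ax":0,"ay":0,"az":0,"gripper":8},{"dx":0,"dy":0,"dz":-35,"ax":0,"ay":0,"az":0,"gripper":8},{"dx":0,"dy":0,"dz":-20,"ax":0,"ay":0,"az":0,"gripper":8},{"dx":0,"dy":0,"dz":0,"ax":0,"ay":0,"az":0,"gripper":8},{"dx":0,"dy":0,"dz":0,"ax":0,"ay":0,"az":0,"gripper":8}]' 40; python3 - <<'E'
from h import *
st=ctrl.sense(); cv2.imwrite("pics/s4.png",vision.snapshot("side"));cv2.imwrite("pics/w4.png",vision.snapshot("wrist"))
s=cv2.imread("pics/s4.png");cv2.imwrite("pics/s4c.png",cv2.resize(s[60:220,240:400],(600,600),interpolation=cv2.INTER_CUBIC))
print(st["force"],st["ft_torque"],st["tcp_pos"],st["finger_gap"]); np.save("w4.npy",np.r_[st["tcp_pos"],st["eef_rot"]])
E
```

```text
clock: 4.55
tcp_pos: [0.4714, -0.2187, 0.2318]
eef_rot: [0.685, 0.729, -0.0, -0.001]
force: [0.2, -0.9, -2.4]
finger_gap: 0.0136
[ 0.18135982 -0.93083333 -2.42152255] [-0.00564687 -0.07589443 -0.00179098] [ 0.47142117 -0.21871232  0.23175534] 0.013552603410885931
```

View pics/s4c.png

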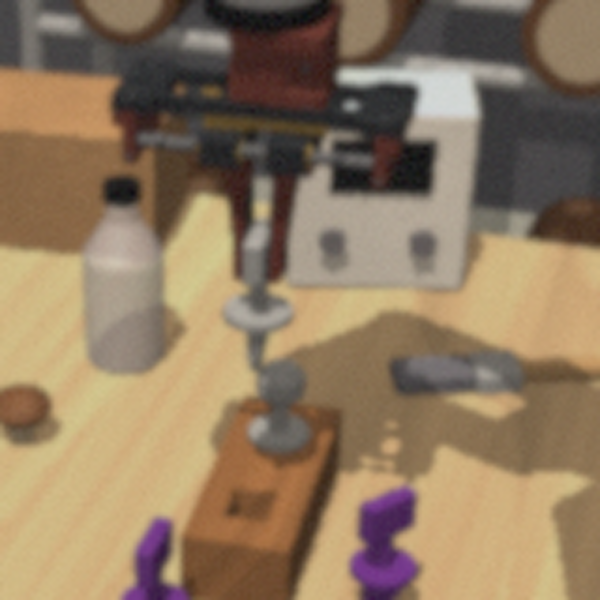

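View pics/w4.png

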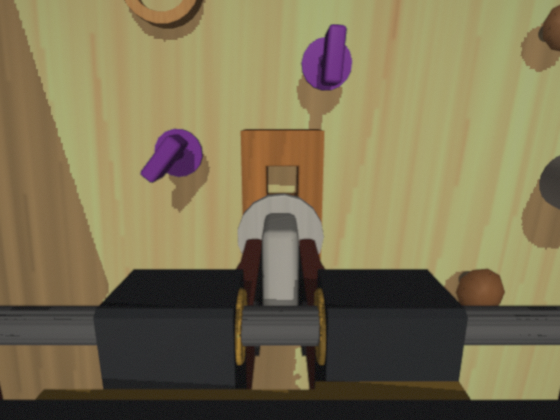

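The key is lifted upright between the pads and the knob key is undisturbed. In the wrist view the collar spans (238..323, 235), with its top at row 194. Next I'll get the key's offset from the TCP and the pose of the slot.

```bash
python3 - <<'E'
from h import *
w=np.load("w4.npy");st=dict(tcp_pos=w[:3],eef_rot=w[3:]);cm=cam("wrist",st);Rm=R.from_quat(w[3:]).as_matrix()
im=cv2.imread("pics/w4.png");hsv=cv2.cvtColor(im,cv2.COLOR_BGR2HSV)
m=((hsv[...,1]<60)&(hsv[...,2]>100)).astype(np.uint8);m[:190]=0;m[265:]=0;m[:,:230]=0;m[:,332:]=0
pts=[]
for r in range(200,242,3):
    q=np.where(m[r])[0]; pts+= [[q[0],r],[q[-1]+1,r]]
print(pts[::4])
z=w[2]-.022
P=cast(cm,np.array(pts),z)
D=np.c_[P-w[:2],np.full(len(P),-.022)]@Rm
A=np.c_[2*D[:,:2],np.ones(len(D))];s=np.linalg.lstsq(A,(D[:,:2]**2).sum(1),rcond=None)[0]
print("collar centre tool xy",s[:2],"r",np.sqrt(s[2]+s[0]**2+s[1]**2))
# side: expected projections
cs=cam("side");kw=w[:3]+Rm@np.r_[s[:2],.022]
up=w[:3]+Rm@np.r_[s[:2],.022-.055]; lo=w[:3]+Rm@np.r_[s[:2],.022+.042]
for p in(kw,up,lo): q=proj(cs,p);print(q,(q-[240,60])*3.75)
print("yaw tool x",np.degrees(np.arctan2(Rm[1,0],Rm[0,0])))
E
```

```text
[[np.int64(259), 200], [np.int64(251), 206], [np.int64(245), 212], [np.int64(242), 218], [np.int64(239), 224], [np.int64(238), 230], [np.int64(238), 236]]
collar centre tool xy [0.00289122 0.00168418] r 0.022523692495143095
[308.00805652 142.06446264] [255.03021193 307.7417349 ]
[308.5680821 121.3391331] [257.13030787 230.02174914]
[307.60332553 157.1034123 ] [253.51247073 364.13779614]
yaw tool x 93.55558600808438
```

```bash
python3 -m pendant '[{"dx":30,"dy":12,"dz":-5,"ax":0,"ay":0,"az":0,"gripper":8},{"dx":45,"dy":19,"dz":-5,"ax":0,"ay":0,"az":0,"gripper":8},{"dx":45,"dy":19,"dz":0,"ax":0,"ay":0,"az":0,"gripper":8},{"dx":45,"dy":19,"dz":0,"ax":0,"ay":0,"az":0,"gripper":8},{"dx":45,"dy":19,"dz":0,"ax":0,"ay":0,"az":0,"gripper":8},{"dx":45,"dy":19,"dz":0,"ax":0,"ay":0,"az":0,"gripper":8},{"dx":30,"dy":13,"dz":0,"ax":0,"ay":0,"az":0,"gripper":8},{"dx":10,"dy":5.5,"dz":0,"ax":0,"ay":0,"az":0,"gripper":8},{"dx":0,"dy":0,"dz":0,"ax":0,"ay":0,"az":0,"gripper":8},{"dx":0,"dy":0,"dz":0,"ax":0,"ay":0,"az":0,"gripper":8}]' 40; python3 - <<'E'
from h import *
st=ctrl.sense(); cv2.imwrite("pics/w5.png",vision.snapshot("wrist"))
print(st["tcp_pos"],st["finger_gap"]); np.save("w5.npy",np.r_[st["tcp_pos"],st["eef_rot"]])
E
```

```text
clock: 5.9
tcp_pos: [0.5786, 0.0818, 0.2423]
eef_rot: [0.685, 0.728, -0.001, -0.0]
force: [-0.2, -0.1, -2.0]
finger_gap: 0.0136
[0.57861001 0.08183139 0.24225965] 0.013556915058118821
```

View pics/w5.png

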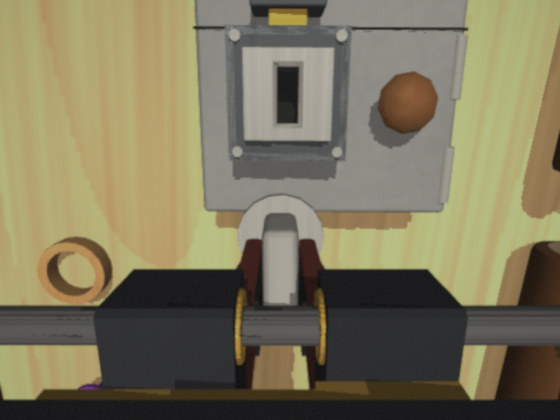

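The plate's corners are at about (243,48), (332,48), (333,141) and (245,140). The slot is centred near (288,94) and the bolt is visible at (288,17).

```bash
python3 - <<'E'
from h import *
w=np.load("w5.npy");st=dict(tcp_pos=w[:3],eef_rot=w[3:]);cm=cam("wrist",st);Rm=R.from_quat(w[3:]).as_matrix()
im=cv2.imread("pics/w5.png");hsv=cv2.cvtColor(im,cv2.COLOR_BGR2HSV)
m=((hsv[...,2]>135)&(hsv[...,1]<60)).astype(np.uint8);m[:43]=0;m[150:]=0;m[:,:236]=0;m[:,340:]=0
n,l,s,c=cv2.connectedComponentsWithStats(m);i=1+np.argmax(s[1:,4])
cnt,h=cv2.findContours((l==i).astype(np.uint8),cv2.RETR_CCOMP,cv2.CHAIN_APPROX_NONE)
for k,q in enumerate(cnt):
    if len(q)<60: continue
    P=cast(cm,q[:,0,:]+0.0,.128)
    D=(np.c_[P-w[:2],np.full(len(P),.128-w[2])]@Rm)[:,:2]*1000
    r=cv2.minAreaRect(D.astype(np.float32));print(h[0][k][3],r,cv2.boundingRect(q))
E
```

```text
-1 ((78.90863037109375, 6.735603332519531), (64.04664611816406, 64.16558837890625), 0.11771418154239655) (242, 47, 92, 94)
0 ((79.71981048583984, 6.982478618621826), (21.888025283813477, 44.26286315917969), 89.06153869628906) (272, 61, 32, 65)
```

```bash
python3 -m pendant '[{"dx":30,"dy":2,"dz":0,"ax":0,"ay":0,"az":0,"gripper":8},{"dx":30,"dy":2,"dz":0,"ax":0,"ay":0,"az":0,"gripper":8},{"dx":16,"dy":1,"dz":0,"ax":0,"ay":0,"az":0,"gripper":8},{"dx":0,"dy":0,"dz":20,"ax":0,"ay":0,"az":0,"gripper":8},{"dx":0,"dy":0,"dz":20,"ax":0,"ay":0,"az":0,"gripper":8},{"dx":0,"dy":0,"dz":0,"ax":0,"ay":0,"az":0,"gripper":8},{"dx":0,"dy":0,"dz":0,"ax":0,"ay":0,"az":0,"gripper":8}]' 40; python3 - <<'E'
from h import *
st=ctrl.sense(); a=vision.snapshot("wrist");b=vision.snapshot("side")
cv2.imwrite("pics/w6.png",np.vstack([a[:420:1],]));cv2.imwrite("pics/s6.png",cv2.resize(b[170:330,110:270],(600,600),interpolation=cv2.INTER_CUBIC))
print(st["tcp_pos"],st["finger_gap"],st["force"]); np.save("w6.npy",np.r_[st["tcp_pos"],st["eef_rot"]])
E
```

```text
clock: 6.82
tcp_pos: [0.5799, 0.1587, 0.2034]
eef_rot: [0.685, 0.728, 0.0, 0.0]
force: [-0.5, -0.2, -1.8]
finger_gap: 0.0145
[0.57988139 0.15868209 0.20338133] 0.014487201797395892 [-0.46855761 -0.21284034 -1.83615129]
```

View pics/w6.png

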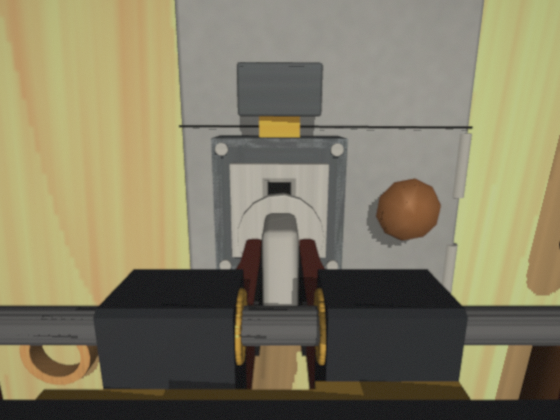

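View pics/s6.png

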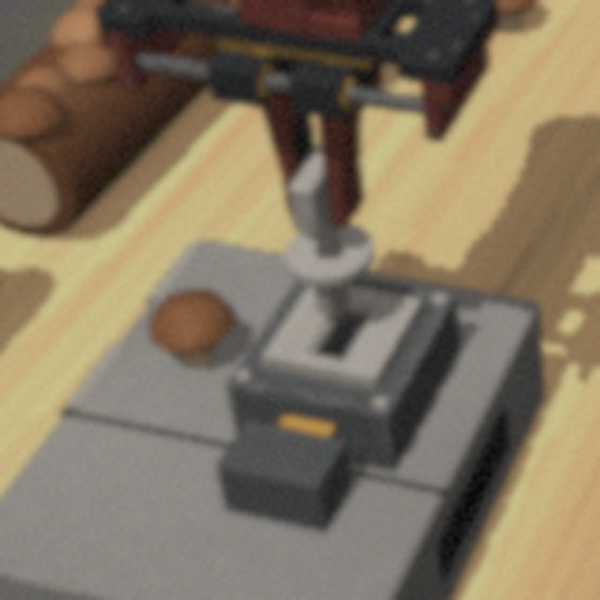

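The blade is over the slot in both views and the bolt is still extended. I'll lower it slowly.

```bash
python3 -m pendant '[{"dx":0,"dy":0,"dz":8,"ax":0,"ay":0,"az":0,"gripper":8},{"dx":0,"dy":0,"dz":6,"ax":0,"ay":0,"az":0,"gripper":8},{"dx":0,"dy":0,"dz":6,"ax":0,"ay":0,"az":0,"gripper":8},{"dx":0,"dy":0,"dz":0,"ax":0,"ay":0,"az":0,"gripper":8}]' 40; python3 -c "
from h import *
st=ctrl.sense();print(st['force'],st['ft_torque'])"
```

```text
clock: 7.42
tcp_pos: [0.5789, 0.1591, 0.1818]
eef_rot: [0.685, 0.729, -0.001, -0.001]
force: [-0.5, -0.3, -2.4]
finger_gap: 0.0136
[-0.47245051 -0.33214519 -2.42638181] [-0.01635678 -0.10814526 -0.00614121]
```

```bash
python3 -m pendant '[{"dx":0,"dy":0,"dz":6,"ax":0,"ay":0,"az":0,"gripper":8},{"dx":0,"dy":0,"dz":6,"ax":0,"ay":0,"az":0,"gripper":8},{"dx":0,"dy":0,"dz":6,"ax":0,"ay":0,"az":0,"gripper":8},{"dx":0,"dy":0,"dz":4,"ax":0,"ay":0,"az":0,"gripper":8},{"dx":0,"dy":0,"dz":0,"ax":0,"ay":0,"az":0,"gripper":8}]' 40; python3 - <<'E'
from h import *
st=ctrl.sense();print(st['force'],st['ft_torque'])
b=vision.snapshot("side");cv2.imwrite("pics/s7.png",cv2.resize(b[170:330,110:270],(600,600),interpolation=cv2.INTER_CUBIC))
E
```

```text
clock: 8.05
tcp_pos: [0.5791, 0.1591, 0.1602]
eef_rot: [0.685, 0.729, -0.0, -0.0]
force: [-0.2, 0.1, -2.9]
finger_gap: 0.0141
[-0.17153023  0.13075762 -2.8731363 ] [-0.03607628 -0.08268703  0.00725723]
```

View pics/s7.png

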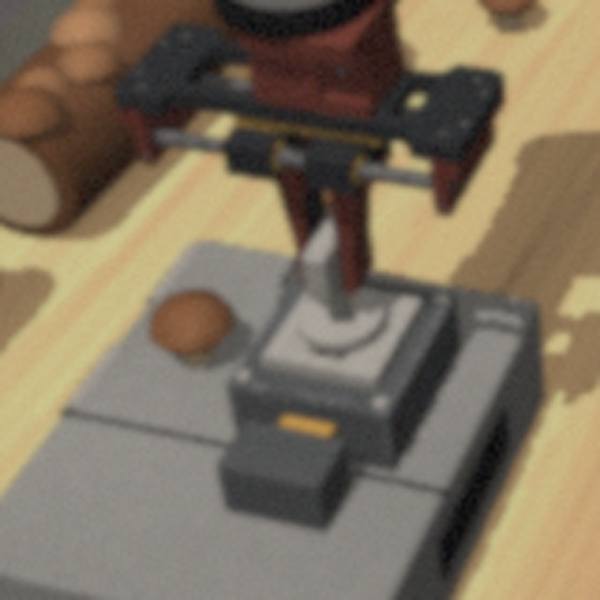

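Inserted freely, with about 3–5 mm to go. I'll go down to contact.

```bash
python3 -m pendant '[{"dx":0,"dy":0,"dz":2,"ax":0,"ay":0,"az":0,"gripper":8},{"dx":0,"dy":0,"dz":1,"ax":0,"ay":0,"az":0,"gripper":8},{"dx":0,"dy":0,"dz":0,"ax":0,"ay":0,"az":0,"gripper":8},{"dx":0,"dy":0,"dz":0,"ax":0,"ay":0,"az":0,"gripper":8}]' 40; 
```

```text
clock: 8.6
tcp_pos: [0.5795, 0.1592, 0.1577]
eef_rot: [0.685, 0.729, 0.0, -0.0]
force: [-0.1, 0.2, -2.8]
finger_gap: 0.0136
```

```bash
python3 -m pendant '[{"dx":0,"dy":0,"dz":1,"ax":0,"ay":0,"az":0,"gripper":8},{"dx":0,"dy":0,"dz":0,"ax":0,"ay":0,"az":0,"gripper":8},{"dx":0,"dy":0,"dz":0,"ax":0,"ay":0,"az":0,"gripper":8}]' 40; 
```

```text
clock: 8.98
tcp_pos: [0.5794, 0.1592, 0.1567]
eef_rot: [0.685, 0.729, 0.0, -0.0]
force: [-0.4, 1.4, -2.2]
finger_gap: 0.0137
```

```bash
python3 -m pendant '[{"dx":0,"dy":0,"dz":1,"ax":0,"ay":0,"az":0,"gripper":8},{"dx":0,"dy":0,"dz":0,"ax":0,"ay":0,"az":0,"gripper":8},{"dx":0,"dy":0,"dz":0,"ax":0,"ay":0,"az":0,"gripper":8}]' 40; python3 - <<'E'
from h import *
b=vision.snapshot("side");cv2.imwrite("pics/s8.png",cv2.resize(b[210:300,140:240],(660,594),interpolation=cv2.INTER_CUBIC))
E
```

```text
clock: 9.35
tcp_pos: [0.5796, 0.1592, 0.1562]
eef_rot: [0.685, 0.729, 0.0, 0.0]
force: [-2.3, 0.3, 5.9]
finger_gap: 0.0135
```

View pics/s8.png

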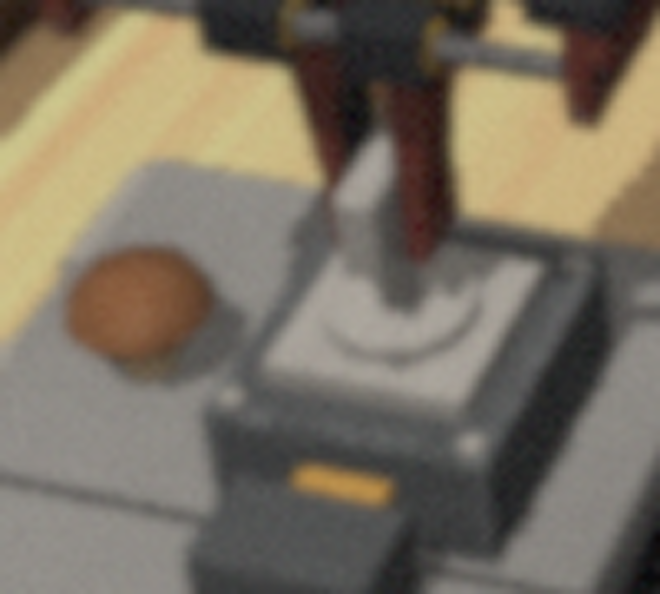

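Contact came at TCP z = 0.156 (expected 0.156), so the collar is on the plate with the bolt still out. Now I'll turn clockwise (+az), with dy compensating for the key axis sitting about 3 mm from the TCP.

```bash
python3 -m pendant '[{"dx":0,"dy":-0.4,"dz":0,"ax":0,"ay":0,"az":0.15,"gripper":8},{"dx":0,"dy":-0.4,"dz":0,"ax":0,"ay":0,"az":0.15,"gripper":8},{"dx":0,"dy":-0.4,"dz":0,"ax":0,"ay":0,"az":0.15,"gripper":8},{"dx":0,"dy":-0.4,"dz":0,"ax":0,"ay":0,"az":0.15,"gripper":8},{"dx":0,"dy":0,"dz":0,"ax":0,"ay":0,"az":0,"gripper":8}]' 50; python3 - <<'E'
from h import *
st=ctrl.sense();print(st['force'],st['ft_torque'],R.from_quat(st['eef_rot']).as_matrix()[:2,0])
b=vision.snapshot("side");cv2.imwrite("pics/s9.png",cv2.resize(b[210:300,140:240],(660,594),interpolation=cv2.INTER_CUBIC))
E
```

```text
clock: 10.02
tcp_pos: [0.5782, 0.1591, 0.1562]
eef_rot: [0.87, 0.493, 0.0, 0.0]
force: [-1.4, -1.1, 5.0]
finger_gap: 0.0136
[-1.40268275 -1.09780594  5.02738352] [-0.2530995   0.29473826 -0.00995559] [0.51381963 0.85789823]
```

View pics/s9.png

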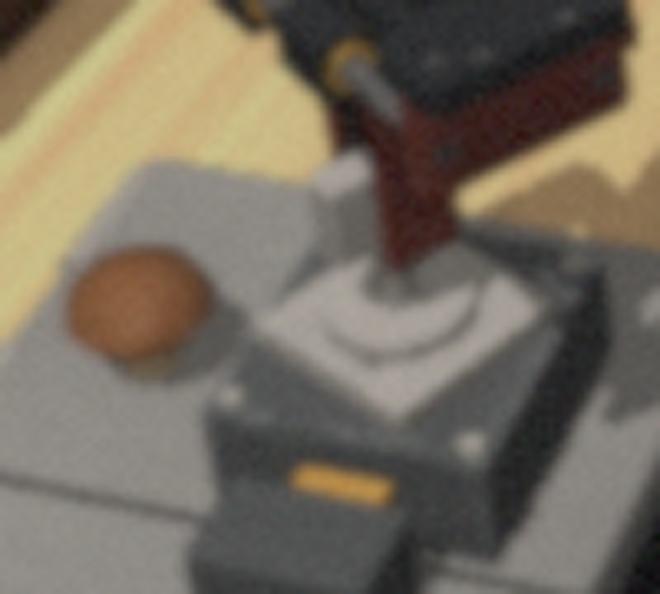

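```bash
python3 -m pendant '[{"dx":0,"dy":-0.4,"dz":0,"ax":0,"ay":0,"az":0.15,"gripper":8},{"dx":0,"dy":-0.4,"dz":0,"ax":0,"ay":0,"az":0.15,"gripper":8},{"dx":0,"dy":-0.4,"dz":0,"ax":0,"ay":0,"az":0.15,"gripper":8},{"dx":0,"dy":-0.4,"dz":0,"ax":0,"ay":0,"az":0.12,"gripper":8},{"dx":0,"dy":-0.2,"dz":0,"ax":0,"ay":0,"az":0.08,"gripper":8},{"dx":0,"dy":0,"dz":0,"ax":0,"ay":0,"az":0,"gripper":8}]' 50; python3 - <<'E'
from h import *
st=ctrl.sense();print(st['force'],st['ft_torque'],R.from_quat(st['eef_rot']).as_matrix()[:2,0],st["joint_positions"][5])
b=vision.snapshot("side");cv2.imwrite("pics/s10.png",cv2.resize(b[210:300,140:240],(660,594),interpolation=cv2.INTER_CUBIC))
E
```

```text
clock: 10.82
tcp_pos: [0.5763, 0.1607, 0.1562]
eef_rot: [0.982, 0.19, -0.0, -0.0]
force: [-2.4, 0.2, 7.1]
finger_gap: 0.014
[-2.38287153  0.19268301  7.10795871] [-0.13572674  0.60910929 -0.030356  ] [0.92795033 0.37270373] 1.3452518935539661
```

View pics/s10.png

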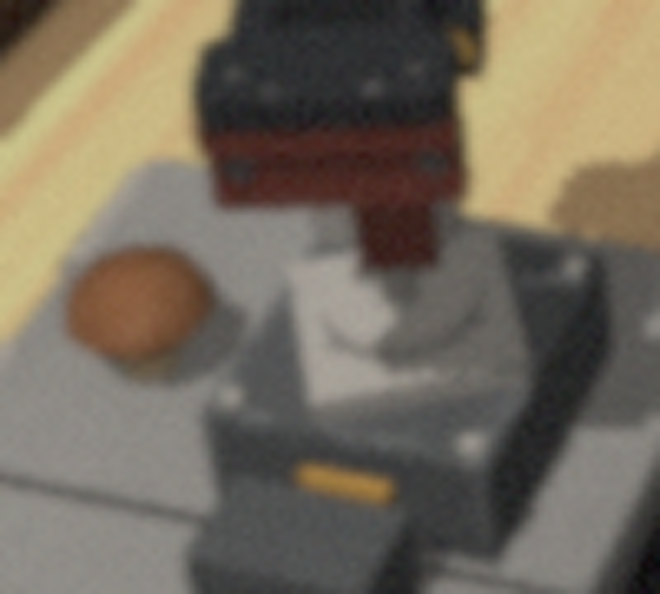

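```bash
python3 -m pendant '[{"dx":0,"dy":-0.2,"dz":0,"ax":0,"ay":0,"az":0.06,"gripper":8},{"dx":0,"dy":-0.1,"dz":0,"ax":0,"ay":0,"az":0.05,"gripper":8},{"dx":0,"dy":0,"dz":0,"ax":0,"ay":0,"az":0,"gripper":8}]' 50; python3 - <<'E'
from h import *
st=ctrl.sense();print(st['force'],st['ft_torque'],R.from_quat(st['eef_rot']).as_matrix()[:2,0],st["joint_positions"][5])
b=vision.snapshot("top");cv2.imwrite("pics/t11.png",cv2.resize(b[125:225,130:250],(720,600),interpolation=cv2.INTER_CUBIC))
E
```

```text
clock: 11.25
tcp_pos: [0.5761, 0.1611, 0.1562]
eef_rot: [0.991, 0.136, -0.0, -0.0]
force: [-3.9, -0.5, 6.9]
finger_gap: 0.0137
[-3.94959795 -0.4555594   6.85375562] [-0.03896969  0.68968011 -0.04193768] [0.96317504 0.26887474] 1.455406474856133
```

View pics/t11.png

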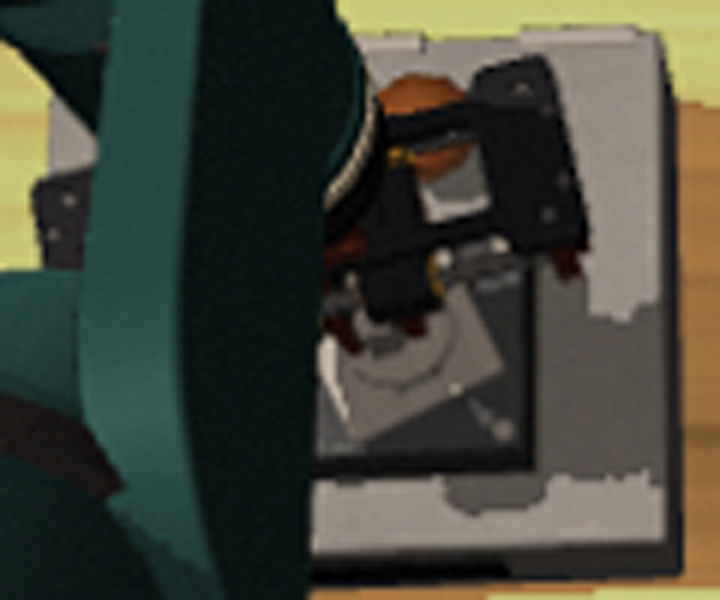

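The plate's edge in the top view implies about 65° of turn. A little more to reach the stop.

```bash
python3 -m pendant '[{"dx":0,"dy":-0.1,"dz":0,"ax":0,"ay":0,"az":0.04,"gripper":8},{"dx":0,"dy":-0.1,"dz":0,"ax":0,"ay":0,"az":0.04,"gripper":8},{"dx":0,"dy":0,"dz":0,"ax":0,"ay":0,"az":0,"gripper":8}]' 50; python3 -c "
from h import *
st=ctrl.sense();print(st['force'],st['ft_torque'],R.from_quat(st['eef_rot']).as_matrix()[:2,0])"
```

```text
clock: 11.68
tcp_pos: [0.5761, 0.1614, 0.1562]
eef_rot: [0.995, 0.096, -0.0, -0.0]
force: [-3.0, 0.8, 6.5]
finger_gap: 0.0135
[-3.0239667   0.81721629  6.4583047 ] [ 0.03288366  0.65420023 -0.02771004] [0.98156016 0.1911531 ]
```

```bash
python3 -m pendant '[{"dx":0,"dy":-0.1,"dz":0,"ax":0,"ay":0,"az":0.03,"gripper":8},{"dx":0,"dy":0,"dz":0,"ax":0,"ay":0,"az":0.02,"gripper":8},{"dx":0,"dy":0,"dz":0,"ax":0,"ay":0,"az":0,"gripper":8}]' 50; python3 - <<'E'
from h import *
st=ctrl.sense();print(st['force'],st['ft_torque'],R.from_quat(st['eef_rot']).as_matrix()[:2,0])
b=vision.snapshot("top");cv2.imwrite("pics/t12.png",cv2.resize(b[125:225,130:250],(720,600),interpolation=cv2.INTER_CUBIC))
b=vision.snapshot("side");cv2.imwrite("pics/s12.png",cv2.resize(b[210:300,140:240],(660,594),interpolation=cv2.INTER_CUBIC))
E
```

```text
clock: 12.05
tcp_pos: [0.5761, 0.1621, 0.1562]
eef_rot: [0.997, 0.071, -0.0, -0.001]
force: [-3.9, 2.0, 6.2]
finger_gap: 0.0137
[-3.92528485  2.0418258   6.23588838] [0.38404706 0.6278522  0.05408233] [0.98984705 0.14213656]
```

View pics/t12.png

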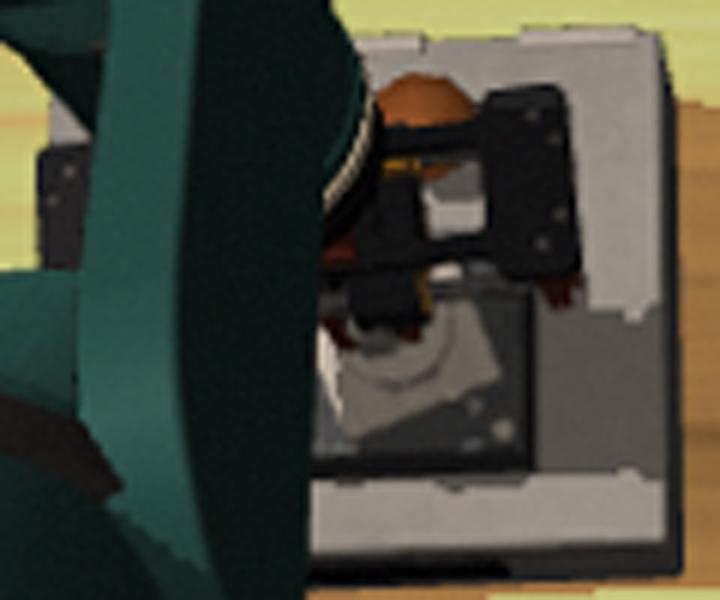

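View pics/s12.png

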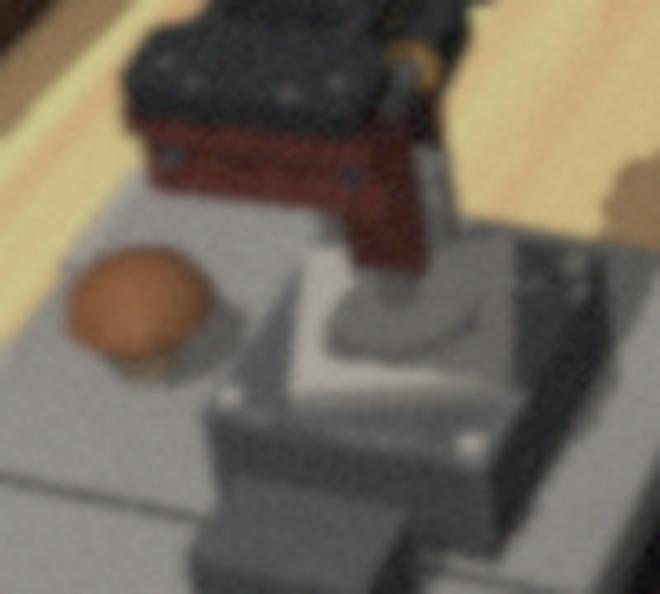

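The brass is gone from the gap, so the bolt is drawn. One small nudge will show whether it's at the stop.

```bash
python3 -m pendant '[{"dx":0,"dy":0,"dz":0,"ax":0,"ay":0,"az":0.03,"gripper":8},{"dx":0,"dy":0,"dz":0,"ax":0,"ay":0,"az":0,"gripper":8}]' 50; python3 -c "
from h import *
st=ctrl.sense();print(st['force'],st['ft_torque'],R.from_quat(st['eef_rot']).as_matrix()[:2,0])"
```

```text
clock: 12.4
tcp_pos: [0.5762, 0.1625, 0.1563]
eef_rot: [0.998, 0.056, -0.0, -0.001]
force: [-2.8, 3.5, 6.5]
finger_gap: 0.0139
[-2.77706102  3.49129195  6.49973241] [0.73366381 0.63218423 0.05172211] [0.99368065 0.11224417]
```

The reaction is rising with no further turning, so it's at the stop. Releasing and retracting straight up.

```bash
python3 -m pendant '[{"dx":0,"dy":0,"dz":-0.5,"ax":0,"ay":0,"az":0,"gripper":24},{"dx":0,"dy":0,"dz":0,"ax":0,"ay":0,"az":0,"gripper":40},{"dx":0,"dy":0,"dz":0,"ax":0,"ay":0,"az":0,"gripper":44},{"dx":0,"dy":0,"dz":0,"ax":0,"ay":0,"az":0,"gripper":44},{"dx":0,"dy":0,"dz":-15,"ax":0,"ay":0,"az":0,"gripper":44},{"dx":0,"dy":0,"dz":-35,"ax":0,"ay":0,"az":0,"gripper":44},{"dx":0,"dy":0,"dz":-40,"ax":0,"ay":0,"az":0,"gripper":44},{"dx":0,"dy":0,"dz":-40,"ax":0,"ay":0,"az":0,"gripper":44},{"dx":-30,"dy":0,"dz":0,"ax":0,"ay":0,"az":0,"gripper":44},{"dx":-50,"dy":0,"dz":0,"ax":0,"ay":0,"az":0,"gripper":44},{"dx":-40,"dy":0,"dz":0,"ax":0,"ay":0,"az":0,"gripper":44},{"dx":0,"dy":0,"dz":0,"ax":0,"ay":0,"az":0,"gripper":44},{"dx":0,"dy":0,"dz":0,"ax":0,"ay":0,"az":0,"gripper":44}]'; python3 - <<'E'
from h import *
st=ctrl.sense();print(st['force'],st['tcp_pos'])
b=vision.snapshot("top");cv2.imwrite("pics/t13.png",cv2.resize(b[125:225,130:250],(720,600),interpolation=cv2.INTER_CUBIC));cv2.imwrite("pics/t13f.png",b)
b=vision.snapshot("side");cv2.imwrite("pics/s13.png",cv2.resize(b[190:300,130:250],(654,600),interpolation=cv2.INTER_CUBIC))
E
```

```text
clock: 14.02
tcp_pos: [0.4583, 0.1479, 0.2873]
eef_rot: [0.998, 0.056, 0.001, -0.0]
force: [0.3, 0.5, -1.1]
finger_gap: 0.044
[ 0.26059682  0.53950434 -1.05786488] [0.45830891 0.14788665 0.28733503]
```

View pics/t13f.png

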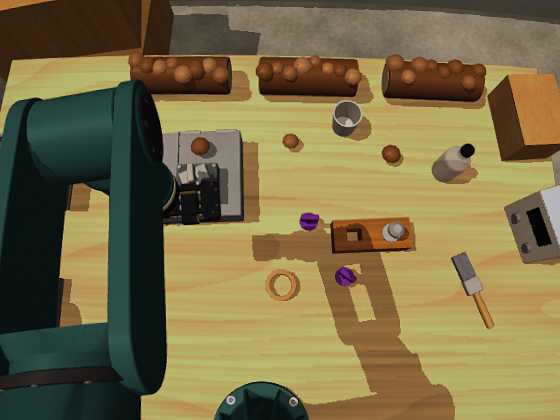

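View pics/s13.png

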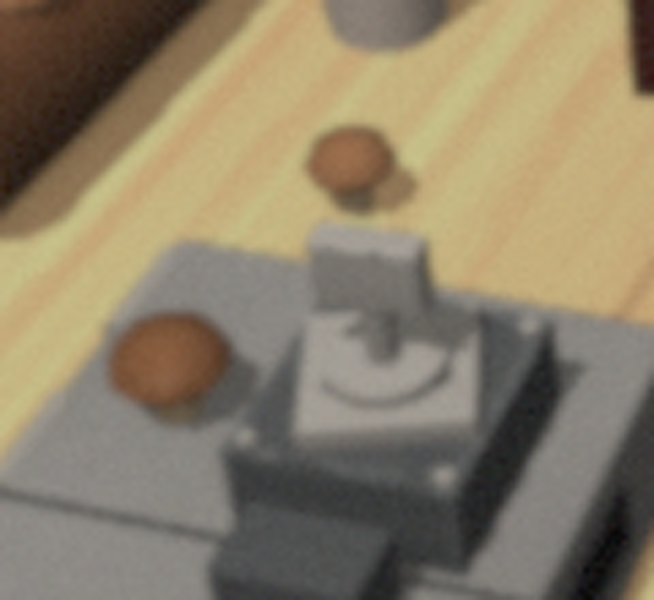

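The key stands upright with its collar on the turned plate, and no brass shows in the gap. The knob key is still in the rack at (396,231). The gripper is clear of everything, so I'm handing in.

```bash
python3 -c "
from rig import ctrl
print(ctrl.finish_job())"
```

```text
the job is handed in; nothing more can be done
None
```

The steel key with the flat grip is in the lock, turned clockwise to the stop with the bolt drawn, and I've let go of it. The job was handed in at about 14 s of the 45 s allowed. No verdict was reported.

- **Insertion:** I lifted the key straight out of the rack and lowered it into the slot. The collar met the plate at tool height 0.156 m, exactly where expected. The push was about 6 N and the bolt was still out at that point.
- **Turning:** The gripper turned about 87°. By then the sideways force was rising and the plate looked to be at its 69° stop.
- **Last pictures:** The key stands upright with its collar on the plate. No brass shows in the gap, so the bolt is drawn. The gripper is well clear of the chest and the knob key is still in the rack.
- **What went wrong or disagreed:** My first move command was refused because its rows were incomplete, and nothing moved. The measured tool position was about 3 mm off what I commanded at the grasp, so I measured the key's offset in the gripper and corrected for it. The wrist camera and fixed cameras agreed on the lock's position to within about 4 mm. I judged the bolt and plate angle by eye from the pictures.

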